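# Stack the carry tote on the tool-holder bin

## Robot

A 6-joint arm with a two-finger parallel gripper is mounted at the origin on the work surface. World frame = base frame: x ahead of the robot, y to its left, z up, the work surface at z = 0. Lengths are in m, angles in rad, forces in N, time in s.
With the tool pointing down it reaches from about 0.375 to 0.9 m from the base axis. Payload 3.1 kg.
Tool frame: the origin (TCP) lies midway between the tips of the shut fingers; the grasp point (between the pads) lies 19 mm behind it (manip.grasp_offset is the distance from the TCP to the grasp point, in m); z points along the fingers, y is the line along which they close (so a half turn about z gives the same grasp; the last joint's range is limited). The gripper opens to 85 mm and grips with 20 to 120 N. Pads are 22 mm wide; open, the fingers measure 114 mm over their backs; the gripper's body (76 mm by 85 mm) begins 54 mm behind the grasp point. The pads swing forward as they close: fully open they stand 13 mm farther back than shut.
Start: joints at [-1.29, 0.527, 1.433, -0, 1.181, -0.178], TCP at [0.277, -0.56, 0.231] pointing down, gripper open.
Joint ranges: [-3.08, 3.08], [-0.75, 2.2], [0.22, 2.44], [-1.43, 4.57], [0, 2.65], [-2.85, 2.85]. Speed limits (rad/s): [2.79, 2.79, 3.14, 3.14, 3.14, 3.14].

## Interface

Orientations are given as a unit quaternion [x, y, z, w].
In Python, from station import sensors, cams, order, manip gives the robot as it stands.
- The arm moves only by the tool move_arm, never from a script. Its argument "targets" is a list of rows, each an object of numbers: "dx", "dy", "dz": the shift along the world's x, y, z normalised to -1 to 1, where 1 is 25 mm; "rx", "ry", "rz": the turn, a rotation vector about the world's x, y, z normalised to -1 to 1, where 1 is 30 degrees. A call has exactly 10 rows; each row shifts and turns the commanded pose from where the row before left it; what a row does not reach is not made up. A row lasts 1/8 s, in which the tool goes at most 62.5 mm and 10.7 degrees, less where a joint would pass 70% of its speed; a pose out of reach is approached as far as the arm can. A call with a number of a shift or a turn outside -1 to 1 is refused whole. A call with a gripper value outside its range is refused whole. "claw" is the opening in per cent of the stroke, from 0 (shut) to 100 (fully open), set as the call begins (left out, the last holds). The fingers move at their own pace and stop on an object; "newtons" is the grip in N (left out, the last holds). Time passes only in rows, so rows that do not move let the fingers close, or fill a call up. It gives the time, the measured TCP pose, the force, the opening and the grip force at its end, in the units of the state.
- sensors.sense(): the state, without advancing time (a new reading comes with each control period).
- cams.snapshot(name): name is "scene" or "top"; returns the picture (400x640x3 uint8, red, green, blue); there is no depth.
- cams.camera_model(name): a dict with "fx", "fy", "cx", "cy" (pixels), "distortion" ([k1, k2, p1, p2, k3] as OpenCV has them; the pictures are not rectified), "extrinsics" (4x4, takes a point from world to camera coordinates). Camera axes: x right, y down, z forward; pixel columns grow to the right and rows downward; lengths in m; the calibration is good to about 2 mm. A picture is of the moment at which its call begins. camera_model takes no time and is no camera call.
- order.sign_off(): hands the job in; it is judged then, once.
The state is a dict: "t": time; "q": joint angles; "qd": joint speeds; "tau": joint torques, N m; "tcp_pos": TCP position; "tool_rot": TCP orientation; "force": force on the tool from outside, world axes, zero at the start; "ft_torque": the same for the moment, N m; "finger_gap": opening from 0.0 (shut) to 1.0 (fully open); "gripper_force": force on a finger pad.
Only numpy, scipy, OpenCV 4.12 (cv2) and the standard library are available. Lean on these libraries where they do the work, as an engineer would, in place of code of your own. Each camera call takes 0.05 s, during which the arm holds its last target. There are 200 camera calls.

## Task

Stack the small carry tote, with its aluminium plate still inside, on top of the open bin of tool holders: turn it half round so that it stacks instead of nesting down onto the holders, hook its two front pegs fully under the bin's catches and let its two back pegs down to the bottom of the saddles, then let go. Do not press anything onto the tool holders, do not drag the bin about, and leave the other things on the bench where they are.

Things in the scene. Friction and masses are not known exactly. Their poses are not given: they have to be found in the camera images.
- tote_grip (a point): Centre of the grip bar of the loose carry tote, 90 above its underside, over its middle. Flat-sided bar 16 thick (tote x), 96 long (y), 20 high; grasp it across x from above. Clear 20 below the bar to the walls' top; bail side plates 24 wide in x at y = +-46. Axes are the tote's: x to its front (low-walled) end, z up. Sizes in mm.
- tote: Grey plastic carry tote, 0.34 to 0.55 kg. Origin: centre of its underside; x to the front, z up. Open tray 160 long (x) x 96 wide (y), walls 60 high, 4 thick (front end wall 35 high), floor 5. Four round stub pegs, diameter 14, stick out sideways from y = 48 to 64 each side, undersides flush with the tote's: front pair at x = +66, back pair at x = -36. Sizes in mm.
- tote_front (a point): Point half-way between the centres of the tote's two front pegs: 66 ahead of its middle, 7 above its underside (83 below the bar centre). Axes as the tote. Sizes in mm.
- tote_back (a point): Point half-way between the centres of the tote's two back pegs: 36 behind its middle, 7 above its underside. Axes as the tote. Sizes in mm.
- plate_mid (a point): Centre of a loose aluminium plate 90 x 60 x 10, 0.15 kg, lying on the tote's floor; it must still be in the tote at the end. Sizes in mm.
- bin_mouth (a point): Centre of the mouth of the loose, heavy (3.6 kg) grey bin, level with its rim, 75 above the bench. Axes: x along its length, to the end without catches, z up. 186 long, 116 wide inside; the pegs rest on the rim flanges, y = 56 to 72 each side. Stacked rightly, the tote faces opposite (tote x along bin -x), level, middle over middle, its underside at rim height. Sizes in mm.
- bin_catch (a point): On the rim's level, between the two catches, x = -66 from the bin's middle: the front pegs end here. Axes as the bin. Each catch: a lip, underside 17 above the rim, 6 thick, from bin x = -83 to -62, open to +x; back post with its face at x = -75.5; outer cheek, inner face at y = +-66.5. A peg slides in under the lip moving to -x, tote tipped nose down. Sizes in mm.
- bin_saddle (a point): On the rim's level, between the two saddles, x = +36 from the bin's middle: the back pegs end here. Axes as the bin. Each saddle is a gap 19 wide between two ridges 15 high and 6 thick on the flange. Ridges and lips block a level tote: it goes in tipped nose down about 0.25 rad, front pegs first under the lips, then the back is let down about them. Sizes in mm.
- bin_slot (a point): On the rim's level at bin x = +66, between one pair of deep slots, 20 wide, cut through flange and wall down to 28 above the bench; the other pair is at bin x = -36. Into these the pegs sink if the tote faces the same way as the bin, and it nests onto the holders (wrong). Axes as the bin. Sizes in mm.
- holders: The six steel tool holders packed in the bin, fixed to it, tops at 53 above the bench (22 below the rim). Origin at the bin's underside centre, axes as the bin. Sizes in mm.
- insert_case: Bystander: flat blue plastic insert case 60 x 120 x 22. Origin at the centre of its underside. Sizes in mm.
- wood_case: Bystander: closed wooden case 90 x 150 x 70. Origin at the centre of its underside. Sizes in mm.
- holder: Bystander: a dark steel tool holder standing upright, 60 in diameter, 60 high. Origin at the centre of its underside. Sizes in mm.
Not all that is in view belongs to the job. Leave any orange or pink look-alike of the tote alone.

How it is judged:
At the end, for the whole second after the job is handed in: Tote level (0.06 rad) on the bin, facing opposite to it: front pegs on the rim under the catches, back pegs on the rim between the ridges (centres within 3 mm of resting height, 5 mm along, 6 mm across), plate still in the tote, bin flat on the bench, nothing held (x of tote_front in the frame of bin_mouth between -0.071 and -0.061 m and y of tote_front in the frame of bin_mouth between -0.006 and 0.006 m and z of tote_front in the frame of bin_mouth between 0.003 and 0.01 m and x of tote_back in the frame of bin_mouth between 0.031 and 0.041 m and z of tote_back in the frame of bin_mouth between 0.003 and 0.01 m and angle between tote_grip's own z axis and vertical below 0.06 rad and angle between bin_mouth's own z axis and vertical below 0.04 rad and height (world z) of bin_mouth below 0.08 m and distance between plate_mid and tote_grip below 0.1 m); the robot touches nothing.
It fails at once if the tool holders in the bin are pressed with more than 3 N (contact force between holders and anything else above 3 N).
It fails at once if the bin is dragged more than 40 mm (distance of bin_mouth from where it was at the start of the episode above 0.04 m).
It fails at once if a bystander is moved more than 25 mm (distance of any of insert_case, wood_case, holder from where it was at the start of the episode above 0.025 m).
It also fails if it takes over 51 s, if anything falls off the work surface, if the arm or the gripper's body presses on something with over 40 N, if the wrist force passes 120 N, or if a joint passes its speed limit or range.

## Working session

There is one attempt and no reset: what is moved stays moved. The work goes in short steps, Python scripts to look and compute and a tool call to move; the robot and the scene stay as the last step left them, time stands still between calls to the robot, and variables do not carry over. Pictures are saved under pics/ and viewed, at most 10 in all, crops included, and the job is handed in when it is done.

Besides the shell and the picture viewer there is one more tool, called after "Request:" as name(argument=value, ...), one argument or row to a line, values as JSON. move_arm: Moves the arm, as the interface text tells. Scaled input: -1 to 1 covers 25 mm each way for a shift and 30 degrees each way for a turn. Its arguments: {"type":"object","properties":{"targets":{"type":"array"},"claw":{"type":"number"},"newtons":{"type":"number"}},"required":["targets"]}

```bash
mkdir -p pics; ls; python3 - <<'E'
from station import sensors,cams,order,manip
import cv2,numpy as np
for n in("scene","top"):
    cv2.imwrite(f"pics/{n}0.png",cams.snapshot(n)[:,:,::-1]); m=cams.camera_model(n)
    print(n,m['fx'],m['cx'],m['cy'],m['distortion'],np.round(np.array(m['extrinsics']),3).tolist())
    E=np.array(m['extrinsics']);print(-E[:3,:3].T@E[:3,3])
s=sensors.sense();print(s)
E
```

```text
pics
scene 382.79055409364304 323.2942992644464 196.96882265168855 [-0.05655545  0.          0.          0.          0.        ] [[0.265, 0.964, 0.009, -0.137], [0.578, -0.151, -0.802, -0.247], [-0.772, 0.218, -0.597, 1.334], [0.0, 0.0, 0.0, 1.0]]
[ 1.20918181 -0.19635389  0.59993385]
top 390.89482846249933 318.61105210218597 204.7364856808267 [-0.0158438  0.         0.         0.         0.       ] [[-0.017, -1.0, 0.001, -0.009], [-0.997, 0.017, -0.07, 0.554], [0.069, -0.002, -0.998, 0.783], [0.0, 0.0, 0.0, 1.0]]
[ 0.49805336 -0.01661275  0.81992044]
{'t': 0.1, 'q': array([-1.29049649e+00,  5.28380001e-01,  1.43376716e+00, -8.37399821e-06,
        1.18139686e+00, -1.78502712e-01]), 'qd': array([ 0.0009794 , -0.00229013, -0.00408114,  0.00120736, -0.0029073 ,
       -0.00084507]), 'tau': array([-8.25899479e-04, -4.43305421e+01, -1.78586143e+01, -3.01074770e-04,
        3.86219457e-03, -3.63733321e-06]), 'tcp_pos': array([ 0.27664005, -0.55972982,  0.23042952]), 'tool_rot': array([ 9.73801890e-01,  2.27395969e-01, -5.35064517e-05, -9.74223347e-04]), 'force': array([-0.08942782, -0.31110534,  0.15088847]), 'ft_torque': array([ 0.01118671, -0.02746238, -0.01469937]), 'gripper_force': 0.0, 'finger_gap': 1.0034760588176284}
```

View pics/scene0.png

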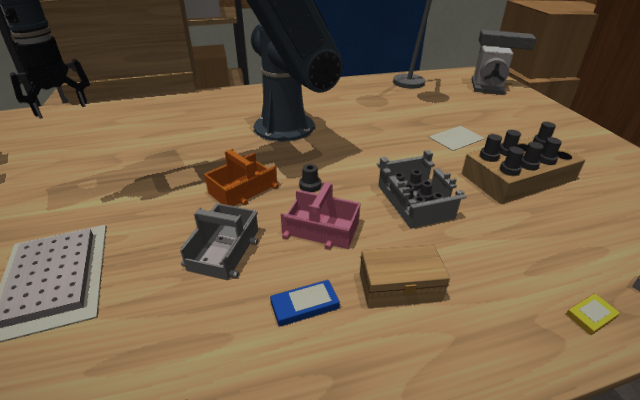

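View pics/top0.png

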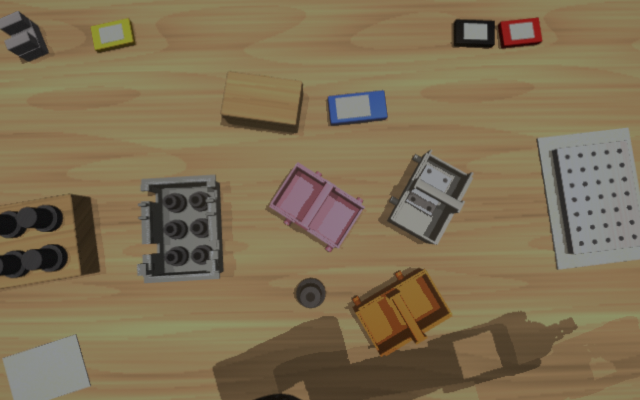

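The scene view shows the grey tote at about (220,240) and the bin at (418,190). In the top view, the tote is at about (430,197) and the bin at (180,228). I'll zoom in on both.

```bash
python3 - <<'E'
import cv2,numpy as np
t=cv2.imread("pics/top0.png");s=cv2.imread("pics/scene0.png")
f=lambda i,x,y,w,h,k:cv2.resize(i[y:y+h,x:x+w],None,fx=k,fy=k,interpolation=cv2.INTER_CUBIC)
a=np.hstack([f(t,130,165,100,125,4),f(t,380,140,100,125,4)])
cv2.imwrite("pics/z1.png",cv2.convertScaleAbs(a,alpha=1.5))
b=np.hstack([f(s,370,140,100,100,4),f(s,170,190,100,100,4)])
cv2.imwrite("pics/z2.png",cv2.convertScaleAbs(b,alpha=1.5))
E
```

```text
(no output)
```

View pics/z1.png

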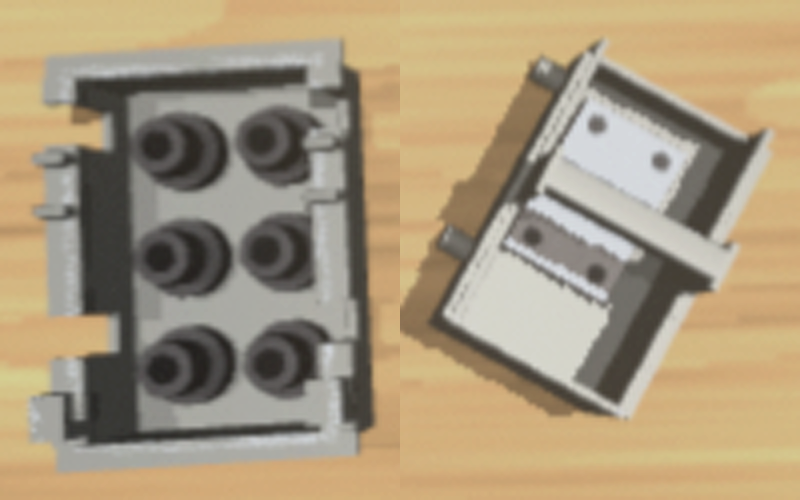

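View pics/z2.png

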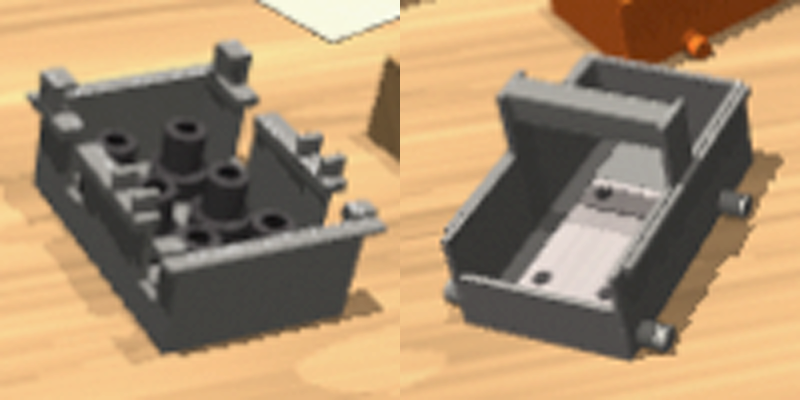

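The crops show the bin's catches at the lower end of the top view, so bin +x runs about along world +x. The tote's front (low wall, front peg) faces up and to the right in the top view, at a yaw of about -30°. I'll measure both from hand-picked corners.

```bash
cat > h.py <<'E'
from station import sensors,cams,order,manip
import cv2,numpy as np
from scipy.spatial.transform import Rotation as R
def ray(n,px):
    m=cams.camera_model(n);K=np.array([[m['fx'],0,m['cx']],[0,m['fy'],m['cy']],[0,0,1]]);E=np.array(m['extrinsics'])
    u=cv2.undistortPoints(np.array(px,float).reshape(-1,1,2),K,np.array(m['distortion'])).reshape(-1,2)
    return -E[:3,:3].T@E[:3,3],np.c_[u,np.ones(len(u))]@E[:3,:3]
def cast(n,px,z):
    c,d=ray(n,px);return c+d*((np.asarray(z)-c[2])/d[:,2])[:,None]
def proj(n,P):
    m=cams.camera_model(n);K=np.array([[m['fx'],0,m['cx']],[0,m['fy'],m['cy']],[0,0,1]]);E=np.array(m['extrinsics'])
    return cv2.projectPoints(np.array(P,float).reshape(-1,1,3),cv2.Rodrigues(E[:3,:3])[0],E[:3,3],K,np.array(m['distortion']))[0].reshape(-1,2)
def fit(P,Q): # body xy P -> world xy Q: yaw,pos,residual
    p0,q0=P.mean(0),Q.mean(0);a=P-p0;b=Q-q0
    y=np.arctan2((a[:,0]*b[:,1]-a[:,1]*b[:,0]).sum(),(a*b).sum());c,s=np.cos(y),np.sin(y);M=np.array([[c,-s],[s,c]])
    t=q0-M@p0;return y,t,np.round((Q-(P@M.T+t))*1e3,1)
E
python3 - <<'E'
from h import *
o=lambda l,ox,oy:[((x+.5)/4-.5+ox,(y+.5)/4-.5+oy) for x,y in l]
c=cast("top",o([(45,58),(342,40),(357,455),(58,470)],130,165),np.full(4,.075))[:,:2]
print(np.linalg.norm(np.diff(c,axis=0),axis=1))
P=np.array([(98,72),(98,-72),(-98,-72),(-98,72)])/1e3
print("bin",fit(P,c))
r=cast("top",o([(36,157),(38,211)],130,165),np.full(2,.09));print(r)
w=cast("top",o([(440,320),(625,415),(603,42),(770,133)],380-100,140),np.full(4,.06))[:,:2]
print("tote",fit(np.array([(-80,48),(-80,-48),(80,48),(80,-48)])/1e3,w))
b=cast("top",o([(543,180),(728,268)],280,140),np.full(2,.1));print(b,b.mean(0))
s=sensors.sense();print(R.from_quat(s['tool_rot']).as_matrix().round(3))
E
```

```text
[0.14340914 0.19768766 0.14176672]
bin (np.float64(0.04002738745042249), array([0.50984996, 0.24734342]), array([[ 0.3, -0.2],
       [ 0.7,  0.4],
       [-1. ,  1. ],
       [-0.1, -1.2]]))
[[0.55632487 0.31970992 0.09      ]
 [0.53094587 0.31839634 0.09      ]]
tote (np.float64(-0.5279088478278271), array([ 0.56382383, -0.24039045]), array([[ 0.7,  2.8],
       [ 1.5, -2.7],
       [-2. , -1.2],
       [-0.2,  1.1]]))
[[ 0.5825159  -0.19827577  0.1       ]
 [ 0.54015806 -0.28264207  0.1       ]] [ 0.56133698 -0.24045892  0.1       ]
[[ 0.897  0.443 -0.001]
 [ 0.443 -0.897  0.002]
 [ 0.    -0.002 -1.   ]]
```

Request:
move_arm(
  claw=70,
  targets=[
    {"dx": 0.9,"dy": 1,"rz": 0.112},
    {"dx": 0.9,"dy": 1,"rz": 0.112},
    {"dx": 0.9,"dy": 1,"rz": 0.112},
    {"dx": 0.9,"dy": 1,"rz": 0.112},
    {"dx": 0.9,"dy": 1,"rz": 0.112},
    {"dx": 0.9,"dy": 1,"rz": 0.112},
    {"dx": 0.9,"dy": 1,"rz": 0.112},
    {"dx": 0.9,"dy": 1,"rz": 0.112},
    {"dx": 0.9,"dy": 1,"rz": 0.112},
    {"dx": 0.9,"dy": 1,"rz": 0.112},
  ],
)

```text
schema error: expected keys dx, dy, dz, rx, ry, rz
```

Request:
move_arm(
  targets=[
    {"dx": 0.6,"dy": 0.7,"dz": -0.6},
    {"dx": 0.6,"dy": 0.7,"dz": -0.6},
    {"dx": 0.6,"dy": 0.7,"dz": -0.6},
    {"dx": 0.6,"dy": 0.7,"dz": -0.6},
    {},
    {},
    {},
    {},
    {},
    {},
  ],
)

```text
schema error: expected keys dx, dy, dz, rx, ry, rz
```

```bash
python3 - <<'E'
from h import *
s=sensors.sense();print(s['tcp_pos'],s['q'],s['force'],R.from_quat(s['tool_rot']).as_matrix().round(3))
a=cams.snapshot("scene")[:,:,::-1];b=cams.snapshot("top")[:,:,::-1]
f=lambda i,x,y,w,h,k:cv2.resize(i[y:y+h,x:x+w],None,fx=k,fy=k,interpolation=cv2.INTER_CUBIC)
cv2.imwrite("pics/z3.png",cv2.convertScaleAbs(np.hstack([f(a,150,140,120,140,3),f(b,370,120,120,140,3)]),alpha=1.4))
E
```

```text
[ 0.27664005 -0.55972982  0.23042952] [-1.29049649e+00  5.28380001e-01  1.43376716e+00 -8.37399821e-06
  1.18139686e+00 -1.78502712e-01] [-0.08942782 -0.31110534  0.15088847] [[ 0.897  0.443 -0.001]
 [ 0.443 -0.897  0.002]
 [ 0.    -0.002 -1.   ]]
```

View pics/z3.png

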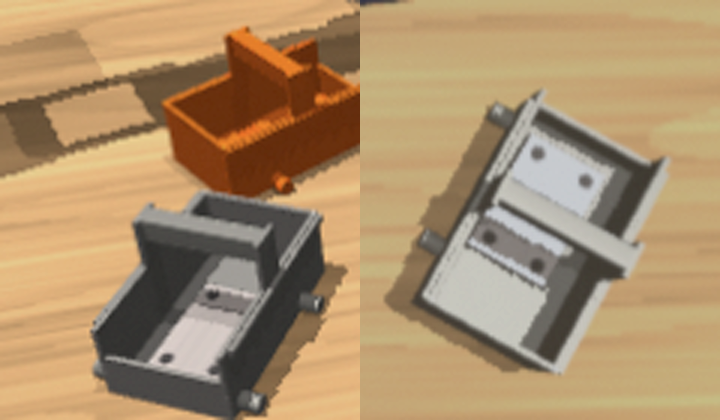

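Both moves were refused because every row needs all six keys. The picture shows the tote untouched, with its bar running from about (495,190) to (630,260) in the right half.

Request:
move_arm(
  claw=70,
  targets=[
    {"dx": 0.9,"dy": 1,"dz": 0,"rx": 0,"ry": 0,"rz": 0.112},
    {"dx": 0.9,"dy": 1,"dz": 0,"rx": 0,"ry": 0,"rz": 0.112},
    {"dx": 0.9,"dy": 1,"dz": 0,"rx": 0,"ry": 0,"rz": 0.112},
    {"dx": 0.9,"dy": 1,"dz": 0,"rx": 0,"ry": 0,"rz": 0.112},
    {"dx": 0.9,"dy": 1,"dz": 0,"rx": 0,"ry": 0,"rz": 0.112},
    {"dx": 0.9,"dy": 1,"dz": 0,"rx": 0,"ry": 0,"rz": 0.112},
    {"dx": 0.9,"dy": 1,"dz": 0,"rx": 0,"ry": 0,"rz": 0.112},
    {"dx": 0.9,"dy": 1,"dz": 0,"rx": 0,"ry": 0,"rz": 0.112},
    {"dx": 0.9,"dy": 1,"dz": 0,"rx": 0,"ry": 0,"rz": 0.112},
    {"dx": 0.9,"dy": 1,"dz": 0,"rx": 0,"ry": 0,"rz": 0.112},
  ],
)

```text
t: 1.45
tcp_pos: [0.5024, -0.3094, 0.2311]
tool_rot: [0.866, 0.5, -0.0, -0.0]
force: [-0.3, -0.4, 0.2]
finger_gap: 0.699
gripper_force: 0.0
```

Request:
move_arm(
  targets=[
    {"dx": 0.6,"dy": 0.7,"dz": -0.6,"rx": 0,"ry": 0,"rz": 0},
    {"dx": 0.6,"dy": 0.7,"dz": -0.6,"rx": 0,"ry": 0,"rz": 0},
    {"dx": 0.6,"dy": 0.7,"dz": -0.6,"rx": 0,"ry": 0,"rz": 0},
    {"dx": 0.6,"dy": 0.7,"dz": -0.6,"rx": 0,"ry": 0,"rz": 0},
    {"dx": 0,"dy": 0,"dz": 0,"rx": 0,"ry": 0,"rz": 0},
    {"dx": 0,"dy": 0,"dz": 0,"rx": 0,"ry": 0,"rz": 0},
    {"dx": 0,"dy": 0,"dz": 0,"rx": 0,"ry": 0,"rz": 0},
    {"dx": 0,"dy": 0,"dz": 0,"rx": 0,"ry": 0,"rz": 0},
    {"dx": 0,"dy": 0,"dz": 0,"rx": 0,"ry": 0,"rz": 0},
    {"dx": 0,"dy": 0,"dz": 0,"rx": 0,"ry": 0,"rz": 0},
  ],
)

```text
t: 2.7
tcp_pos: [0.5617, -0.2405, 0.1715]
tool_rot: [0.867, 0.499, 0.0, 0.0]
force: [-0.0, 1.4, 0.5]
finger_gap: 0.696
gripper_force: 0.0
```

```bash
python3 - <<'E'
from h import *
s=sensors.sense();print(s['t'],s['tcp_pos'],s['q'],s['force'],R.from_quat(s['tool_rot']).as_matrix().round(3))
E
```

```text
2.7 [ 0.56173009 -0.24053582  0.17146069] [-5.87237941e-01  5.79792443e-01  1.52630824e+00 -2.17887641e-05
  1.03529539e+00 -6.13606756e-02] [-0.04380655  1.43038395  0.46985142] [[ 0.502  0.865  0.   ]
 [ 0.865 -0.502 -0.   ]
 [-0.     0.    -1.   ]]
```

```bash
cat > kin.py <<'E'
from h import *
from scipy.optimize import least_squares
# level, tool-down readings: q, tcp
D=[([-1.2905,.52838,1.43377],[.27664,-.55973,.23043]),([-.58724,.57979,1.52631],[.56173,-.24054,.17146])]
d=.11
def rz(p): r=np.hypot(p[0],p[1]);return np.sqrt(r*r-d*d),p[2]
def res(v): return [e for q,p in D for e in np.array([v[0]*np.sin(q[1])+v[1]*np.sin(q[1]+q[2]),v[2]+v[0]*np.cos(q[1])+v[1]*np.cos(q[1]+q[2])])-rz(p)]
s=least_squares(res,[.4,.4,.1]);a2,a3,hL=s.x
def ik(T,p,L):
    W=np.array(p)-L*T[:,2];off=np.arcsin(d/np.hypot(W[0],W[1]));q1=np.arctan2(W[1],W[0])-off
    r,z=rz(W);z-=hL+L;c=(r*r+z*z-a2*a2-a3*a3)/(2*a2*a3);q3=np.arccos(c)
    q2=np.arctan2(r,z)-np.arctan2(a3*np.sin(q3),a2+a3*c)
    B=R.from_euler('ZY',[q1,q2+q3]);M=B.inv()*R.from_matrix(T)*R.from_euler('z',-90,degrees=True)
    e=M.as_euler('ZYZ');return np.r_[q1,q2,q3,e]
def tool(yaw,pitch,lean):  # tool y along tote x(yaw); nose-down pitch; lean about tote x
    return (R.from_euler('ZYX',[yaw,pitch,lean])*R.from_matrix([[0,1,0],[1,0,0],[0,0,-1]])).as_matrix()
E
python3 - <<'E'
from kin import *
print(s.x,s.cost)
for L in(.2,.3):
  print(ik(tool(-.528,0,0),[.5617,-.2405,.1715],L).round(3))
  for lean in(-.3,-.2,0,.2,.3):
    print(L,lean,[ik(tool(np.pi+.04,pi,lean),[.51,.247,.15],L).round(2).tolist() for pi in(0,.25)], ik(tool(-.528,0,lean),[.5617,-.2405,.08],L).round(2))
E
```

```text
[0.42780675 0.42882376 0.02842319] 2.0552128435337136e-05
[-0.586  0.571  1.53  -0.     1.04  -0.058]
0.2 -0.3 [[0.15, 0.48, 1.76, 0.38, 0.9, 3.01], [0.16, 0.41, 1.89, 0.48, 0.61, 2.86]] [-0.49  0.73  1.55 -0.38  0.92  0.28]
0.2 -0.2 [[0.18, 0.49, 1.74, 0.25, 0.9, 3.13], [0.2, 0.41, 1.88, 0.28, 0.6, 3.06]] [-0.52  0.71  1.56 -0.26  0.89  0.17]
0.2 0 [[0.26, 0.51, 1.69, 0.0, 0.94, -2.93], [0.28, 0.43, 1.83, -0.1, 0.64, -2.83]] [-0.59  0.69  1.58  0.    0.87 -0.06]
0.2 0.2 [[0.32, 0.55, 1.64, -0.23, 1.02, -2.73], [0.35, 0.48, 1.77, -0.39, 0.75, -2.54]] [-0.65  0.69  1.59  0.26  0.9  -0.29]
0.2 0.3 [[0.36, 0.57, 1.61, -0.32, 1.08, -2.65], [0.38, 0.5, 1.74, -0.51, 0.83, -2.43]] [-0.68  0.7   1.6   0.37  0.93 -0.39]
[-0.586  0.571  1.53  -0.     1.04  -0.058]
0.3 -0.3 [[0.09, 0.47, 1.79, 0.39, 0.9, 2.95], [0.1, 0.36, 1.99, 0.53, 0.59, 2.75]] [-0.44  0.75  1.52 -0.38  0.93  0.32]
0.3 -0.2 [[0.15, 0.48, 1.76, 0.25, 0.9, 3.09], [0.16, 0.36, 1.96, 0.32, 0.57, 2.99]] [-0.49  0.72  1.55 -0.26  0.9   0.2 ]
0.3 0 [[0.26, 0.51, 1.69, 0.0, 0.94, -2.93], [0.29, 0.4, 1.9, -0.11, 0.61, -2.81]] [-0.59  0.69  1.58  0.    0.87 -0.06]
0.3 0.2 [[0.36, 0.57, 1.61, -0.22, 1.04, -2.71], [0.4, 0.46, 1.81, -0.41, 0.75, -2.47]] [-0.68  0.7   1.6   0.25  0.9  -0.32]
0.3 0.3 [[0.4, 0.61, 1.57, -0.32, 1.1, -2.62], [0.45, 0.51, 1.76, -0.51, 0.84, -2.35]] [-0.73  0.71  1.6   0.37  0.93 -0.44]
```

Level, q6 would reach about -2.93 at the bin, past its limit. Leaning the tool 0.2 rad about the tote's x axis (along the bar) brings it back to about -2.72, and the flat bar still grips well.

Request:
move_arm(
  targets=[
    {"dx": 0.05,"dy": 0.07,"dz": 0,"rx": 0.11,"ry": -0.064,"rz": 0},
    {"dx": 0.05,"dy": 0.06,"dz": 0,"rx": 0.11,"ry": -0.064,"rz": 0},
    {"dx": 0,"dy": 0,"dz": 0,"rx": 0.11,"ry": -0.064,"rz": 0},
    {"dx": 0,"dy": 0,"dz": -0.8,"rx": 0,"ry": 0,"rz": 0},
    {"dx": 0,"dy": 0,"dz": -0.8,"rx": 0,"ry": 0,"rz": 0},
    {"dx": 0,"dy": 0,"dz": -0.8,"rx": 0,"ry": 0,"rz": 0},
    {"dx": 0,"dy": 0,"dz": -0.8,"rx": 0,"ry": 0,"rz": 0},
    {"dx": 0,"dy": 0,"dz": -0.8,"rx": 0,"ry": 0,"rz": 0},
    {"dx": 0,"dy": 0,"dz": 0,"rx": 0,"ry": 0,"rz": 0},
    {"dx": 0,"dy": 0,"dz": 0,"rx": 0,"ry": 0,"rz": 0},
  ],
)

```text
t: 3.95
tcp_pos: [0.5647, -0.2374, 0.0719]
tool_rot: [0.862, 0.497, 0.087, -0.049]
force: [0.2, -0.4, 0.1]
finger_gap: 0.701
gripper_force: 0.0
```

```bash
python3 - <<'E'
from h import *
s=sensors.sense();print(s['tcp_pos'],s['q'].round(3),s['force'])
a=cams.snapshot("scene")[:,:,::-1];b=cams.snapshot("top")[:,:,::-1]
f=lambda i,x,y,w,h,k:cv2.resize(i[y:y+h,x:x+w],None,fx=k,fy=k,interpolation=cv2.INTER_CUBIC)
cv2.imwrite("pics/z4.png",cv2.convertScaleAbs(np.hstack([f(a,150,140,120,140,3),f(b,370,120,120,140,3)]),alpha=1.4))
E
```

```text
[ 0.56472337 -0.23736927  0.07186826] [-0.678  0.725  1.6    0.261  0.863 -0.328] [ 0.24253707 -0.41625534  0.14084157]
```

View pics/z4.png

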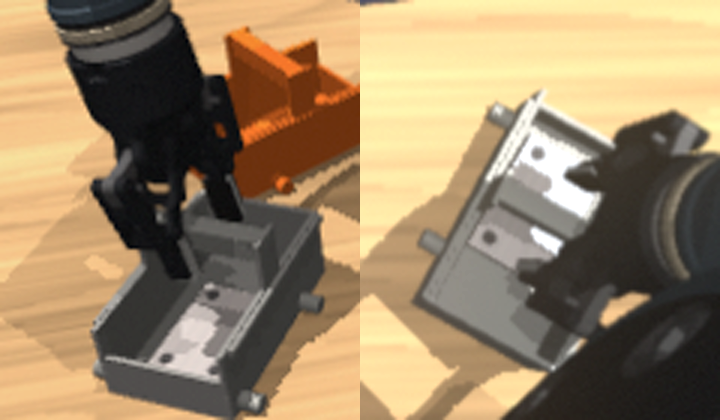

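The fingers straddle the bar, one on each side at about (180,260) and (230,205) in the left half. Next I close and lift.

Request:
move_arm(
  claw=0,
  newtons=80,
  targets=[
    {"dx": 0,"dy": 0,"dz": 0,"rx": 0,"ry": 0,"rz": 0},
    {"dx": 0,"dy": 0,"dz": 0,"rx": 0,"ry": 0,"rz": 0},
    {"dx": 0,"dy": 0,"dz": 0,"rx": 0,"ry": 0,"rz": 0},
    {"dx": 0,"dy": 0,"dz": 0,"rx": 0,"ry": 0,"rz": 0},
    {"dx": 0,"dy": 0,"dz": 0,"rx": 0,"ry": 0,"rz": 0},
    {"dx": 0,"dy": 0,"dz": 0,"rx": 0,"ry": 0,"rz": 0},
    {"dx": 0,"dy": 0,"dz": 0,"rx": 0,"ry": 0,"rz": 0},
    {"dx": 0,"dy": 0,"dz": 0,"rx": 0,"ry": 0,"rz": 0},
    {"dx": 0,"dy": 0,"dz": 0,"rx": 0,"ry": 0,"rz": 0},
    {"dx": 0,"dy": 0,"dz": 0,"rx": 0,"ry": 0,"rz": 0},
  ],
)

```text
t: 5.3
tcp_pos: [0.5649, -0.2375, 0.072]
tool_rot: [0.862, 0.497, 0.087, -0.049]
force: [0.2, -0.9, 5.2]
finger_gap: 0.175
gripper_force: 79.7
```

Request:
move_arm(
  targets=[
    {"dx": 0,"dy": 0,"dz": 0.3,"rx": 0,"ry": 0,"rz": 0},
    {"dx": 0,"dy": 0,"dz": 0.6,"rx": 0,"ry": 0,"rz": 0},
    {"dx": 0,"dy": 0,"dz": 0.8,"rx": 0,"ry": 0,"rz": 0},
    {"dx": 0,"dy": 0,"dz": 0.8,"rx": 0,"ry": 0,"rz": 0},
    {"dx": 0,"dy": 0,"dz": 0.8,"rx": 0,"ry": 0,"rz": 0},
    {"dx": 0,"dy": 0,"dz": 0.8,"rx": 0,"ry": 0,"rz": 0},
    {"dx": 0,"dy": 0,"dz": 0.8,"rx": 0,"ry": 0,"rz": 0},
    {"dx": 0,"dy": 0,"dz": 0.7,"rx": 0,"ry": 0,"rz": 0},
    {"dx": 0,"dy": 0,"dz": 0.4,"rx": 0,"ry": 0,"rz": 0},
    {"dx": 0,"dy": 0,"dz": 0,"rx": 0,"ry": 0,"rz": 0},
  ],
)

```text
t: 6.55
tcp_pos: [0.5645, -0.2373, 0.2219]
tool_rot: [0.862, 0.497, 0.087, -0.049]
force: [0.7, -0.5, -6.6]
finger_gap: 0.171
gripper_force: 78.4
```

```bash
python3 - <<'E'
from h import *
s=sensors.sense();print(s['t'],s['tcp_pos'],s['q'].round(3),s['force'],s['ft_torque'],s['finger_gap'],s['gripper_force'],R.from_quat(s['tool_rot']).as_matrix().round(3))
E
```

```text
6.55 [ 0.56449334 -0.23725139  0.22194171] [-0.678  0.521  1.495  0.215  1.164 -0.242] [ 0.66320854 -0.48135418 -6.60298039] [-0.27203472  0.19624918 -0.0243534 ] 0.1710894576250287 78.37994813919067 [[ 0.491  0.865  0.101]
 [ 0.848 -0.502  0.171]
 [ 0.198  0.002 -0.98 ]]
```

```bash
cat > plan.py <<'E'
from kin import *
BX=np.array([.510,.2473]);BY=.040;LEAN=.199
def tcp(Fx,Fz,th,Fy=0,bx=BX,by=BY):
    Rt=R.from_euler('ZYX',[np.pi+by,th,0]);Rb=R.from_euler('z',by)
    F=np.r_[bx,.075]+Rb.apply(np.array([Fx,Fy,Fz])/1e3)
    g=F+Rt.apply([-.066,0,.083])
    T=tool(np.pi+by,th,LEAN);return g+.0184*T[:,2],T
E
python3 - <<'E'
from plan import *
np.set_printoptions(suppress=True)
c=sensors.sense();Rc=R.from_quat(c['tool_rot']);print(tool(-.528,0,.199).round(3))
for w in[(-45,65,.0),(-45,65,.25),(-52,9,.25),(-66,8.5,.25),(-66,7,0)]:
    p,T=tcp(*w);print(w,p.round(4),ik(T,p,.29).round(2))
p,T=tcp(-45,65,0)
rv=np.unwrap([0]);
print("d",p-c['tcp_pos'])
for k in np.linspace(0,1,11):
    q=c['tcp_pos']+k*(p-c['tcp_pos']);print(ik(tool(-.525+k*(np.pi+.04+.525),0,.199),q,.29).round(2))
print("deg",np.degrees(np.pi+.04+.525))
E
```

```text
[[ 0.494  0.864  0.1  ]
 [ 0.847 -0.504  0.171]
 [ 0.198 -0.    -0.98 ]]
(-45, 65, 0.0) [0.5311 0.2445 0.205 ] [ 0.34  0.53  1.51 -0.21  1.16 -2.76]
(-45, 65, 0.25) [0.513  0.2438 0.2193] [ 0.39  0.37  1.75 -0.35  0.89 -2.56]
(-52, 9, 0.25) [0.506  0.2435 0.1633] [ 0.39  0.43  1.81 -0.4   0.77 -2.5 ]
(-66, 8.5, 0.25) [0.492  0.2429 0.1628] [ 0.4   0.41  1.85 -0.4   0.76 -2.48]
(-66, 7, 0) [0.5101 0.2437 0.147 ] [ 0.35  0.57  1.62 -0.22  1.03 -2.71]
d [-0.03336468  0.48175659 -0.01697858]
[-0.67  0.51  1.5   0.21  1.16 -0.24]
[-0.6   0.51  1.51  0.19  1.21 -0.52]
[-0.52  0.51  1.52  0.16  1.25 -0.79]
[-0.42  0.51  1.52  0.11  1.28 -1.05]
[-0.31  0.51  1.52  0.06  1.3  -1.29]
[-0.2   0.51  1.52  0.01  1.3  -1.53]
[-0.09  0.52  1.52 -0.04  1.3  -1.77]
[ 0.03  0.52  1.52 -0.09  1.28 -2.01]
[ 0.14  0.53  1.52 -0.14  1.25 -2.25]
[ 0.24  0.53  1.52 -0.18  1.21 -2.49]
[ 0.34  0.53  1.51 -0.21  1.16 -2.76]
deg 212.37211542489152
```

Request:
move_arm(
  targets=[
    {"dx": -0.045,"dy": 0.642,"dz": 0,"rx": 0,"ry": 0,"rz": 0.236},
    {"dx": -0.045,"dy": 0.642,"dz": 0,"rx": 0,"ry": 0,"rz": 0.236},
    {"dx": -0.045,"dy": 0.642,"dz": 0,"rx": 0,"ry": 0,"rz": 0.236},
    {"dx": -0.045,"dy": 0.642,"dz": 0,"rx": 0,"ry": 0,"rz": 0.236},
    {"dx": -0.045,"dy": 0.642,"dz": 0,"rx": 0,"ry": 0,"rz": 0.236},
    {"dx": -0.045,"dy": 0.642,"dz": 0,"rx": 0,"ry": 0,"rz": 0.236},
    {"dx": -0.045,"dy": 0.642,"dz": 0,"rx": 0,"ry": 0,"rz": 0.236},
    {"dx": -0.045,"dy": 0.642,"dz": 0,"rx": 0,"ry": 0,"rz": 0.236},
    {"dx": -0.045,"dy": 0.642,"dz": 0,"rx": 0,"ry": 0,"rz": 0.236},
    {"dx": -0.045,"dy": 0.642,"dz": 0,"rx": 0,"ry": 0,"rz": 0.236},
  ],
)

```text
t: 7.8
tcp_pos: [0.5528, -0.0759, 0.2203]
tool_rot: [0.413, 0.905, 0.042, -0.091]
force: [0.3, 0.3, -6.0]
finger_gap: 0.176
gripper_force: 78.4
```

Request:
move_arm(
  targets=[
    {"dx": -0.045,"dy": 0.642,"dz": 0,"rx": 0,"ry": 0,"rz": 0.236},
    {"dx": -0.045,"dy": 0.642,"dz": 0,"rx": 0,"ry": 0,"rz": 0.236},
    {"dx": -0.045,"dy": 0.642,"dz": 0,"rx": 0,"ry": 0,"rz": 0.236},
    {"dx": -0.045,"dy": 0.642,"dz": 0,"rx": 0,"ry": 0,"rz": 0.236},
    {"dx": -0.045,"dy": 0.642,"dz": 0,"rx": 0,"ry": 0,"rz": 0.236},
    {"dx": -0.045,"dy": 0.642,"dz": 0,"rx": 0,"ry": 0,"rz": 0.236},
    {"dx": -0.045,"dy": 0.642,"dz": 0,"rx": 0,"ry": 0,"rz": 0.236},
    {"dx": -0.045,"dy": 0.642,"dz": 0,"rx": 0,"ry": 0,"rz": 0.236},
    {"dx": -0.045,"dy": 0.642,"dz": 0,"rx": 0,"ry": 0,"rz": 0.236},
    {"dx": -0.045,"dy": 0.642,"dz": 0,"rx": 0,"ry": 0,"rz": 0.236},
  ],
)

```text
t: 9.05
tcp_pos: [0.5416, 0.0848, 0.2203]
tool_rot: [-0.187, 0.977, -0.018, -0.098]
force: [0.3, 0.3, -6.7]
finger_gap: 0.174
gripper_force: 78.3
```

Request:
move_arm(
  targets=[
    {"dx": -0.045,"dy": 0.642,"dz": 0,"rx": 0,"ry": 0,"rz": 0.236},
    {"dx": -0.045,"dy": 0.642,"dz": 0,"rx": 0,"ry": 0,"rz": 0.236},
    {"dx": -0.045,"dy": 0.642,"dz": 0,"rx": 0,"ry": 0,"rz": 0.236},
    {"dx": -0.045,"dy": 0.642,"dz": 0,"rx": 0,"ry": 0,"rz": 0.236},
    {"dx": -0.045,"dy": 0.642,"dz": 0,"rx": 0,"ry": 0,"rz": 0.236},
    {"dx": -0.045,"dy": 0.642,"dz": 0,"rx": 0,"ry": 0,"rz": 0.236},
    {"dx": -0.045,"dy": 0.642,"dz": 0,"rx": 0,"ry": 0,"rz": 0.236},
    {"dx": -0.045,"dy": 0.642,"dz": 0,"rx": 0,"ry": 0,"rz": 0.236},
    {"dx": -0.045,"dy": 0.642,"dz": 0,"rx": 0,"ry": 0,"rz": 0.236},
    {"dx": -0.045,"dy": 0.642,"dz": 0,"rx": 0,"ry": 0,"rz": 0.236},
  ],
)

```text
t: 10.3
tcp_pos: [0.5297, 0.2453, 0.22]
tool_rot: [0.719, -0.688, 0.071, 0.07]
force: [-0.3, 0.4, -6.4]
finger_gap: 0.171
gripper_force: 78.3
```

```bash
python3 - <<'E'
from plan import *
np.set_printoptions(suppress=True)
c=sensors.sense();Rc=R.from_quat(c['tool_rot']);p,T=tcp(-45,65,.25)
print(c['t'],c['tcp_pos'],c['q'].round(3),c['force'],c['finger_gap'],Rc.as_matrix().round(3))
print("need",(p-c['tcp_pos'])/.025,(R.from_matrix(T)*Rc.inv()).as_rotvec()/np.radians(30))
E
```

```text
10.3 [0.52969472 0.24530788 0.22000206] [ 0.339  0.525  1.492 -0.204  1.193 -2.764] [-0.29919923  0.44130007 -6.41391028] 0.1706929465134313 [[ 0.043 -0.999  0.006]
 [-0.979 -0.043 -0.197]
 [ 0.197  0.003 -0.98 ]]
need [-0.6670189  -0.06109738 -0.02919284] [ 0.01948563 -0.48261578 -0.00610903]
```

Now I tip the nose down by 0.25 rad and move to the hover point, then look.

Request:
move_arm(
  targets=[
    {"dx": -0.17,"dy": -0.015,"dz": 0,"rx": 0.005,"ry": -0.12,"rz": 0},
    {"dx": -0.17,"dy": -0.015,"dz": 0,"rx": 0.005,"ry": -0.12,"rz": 0},
    {"dx": -0.17,"dy": -0.015,"dz": 0,"rx": 0.005,"ry": -0.12,"rz": 0},
    {"dx": -0.16,"dy": -0.015,"dz": 0,"rx": 0.005,"ry": -0.12,"rz": 0},
    {"dx": 0,"dy": 0,"dz": 0,"rx": 0,"ry": 0,"rz": 0},
    {"dx": 0,"dy": 0,"dz": 0,"rx": 0,"ry": 0,"rz": 0},
    {"dx": 0,"dy": 0,"dz": 0,"rx": 0,"ry": 0,"rz": 0},
    {"dx": 0,"dy": 0,"dz": 0,"rx": 0,"ry": 0,"rz": 0},
    {"dx": 0,"dy": 0,"dz": 0,"rx": 0,"ry": 0,"rz": 0},
    {"dx": 0,"dy": 0,"dz": 0,"rx": 0,"ry": 0,"rz": 0},
  ],
)

```text
t: 11.55
tcp_pos: [0.5139, 0.2429, 0.2213]
tool_rot: [0.703, -0.693, 0.158, -0.021]
force: [-0.2, 0.1, -6.7]
finger_gap: 0.171
gripper_force: 78.6
```

```bash
python3 - <<'E'
from plan import *
np.set_printoptions(suppress=True)
c=sensors.sense();print(c['t'],c['tcp_pos'],c['q'].round(3),c['force'],R.from_quat(c['tool_rot']).as_matrix().round(3))
a=cams.snapshot("scene")[:,:,::-1];b=cams.snapshot("top")[:,:,::-1]
cv2.imwrite("pics/s5.png",a);cv2.imwrite("pics/t5.png",b)
f=lambda i,x,y,w,h,k:cv2.resize(i[y:y+h,x:x+w],None,fx=k,fy=k,interpolation=cv2.INTER_CUBIC)
cv2.imwrite("pics/z5.png",cv2.convertScaleAbs(np.hstack([f(a,350,90,130,150,3),f(b,110,150,130,150,3)]),alpha=1.5))
Rt=R.from_euler('ZYX',[np.pi+BY,.25,0]);p,T=tcp(-45,65,.25);g=p-.0184*T[:,2]
for n,P in dict(bpegL=(-36,-64,-83),bpegR=(-36,64,-83),fpegL=(66,64,-83),fpegR=(66,-64,-83),backtopA=(-80,48,-30),backtopB=(-80,-48,-30)).items():
    W=g+Rt.apply(np.array(P)/1e3);print(n,W.round(3),(proj("scene",W)-[350,90]).round(1)*3,(proj("top",W)-[110,150]).round(1)*3)
E
```

```text
11.55 [0.51387649 0.24288178 0.22128266] [ 0.387  0.435  1.694 -0.358  0.876 -2.557] [-0.21889397  0.05163302 -6.66782964] [[-0.01  -0.968  0.251]
 [-0.981 -0.038 -0.188]
 [ 0.192 -0.249 -0.949]]
bpegL [0.561 0.313 0.165] [[332.7 186.6]] [[ 36.  143.1]]
bpegR [0.566 0.186 0.165] [[183.9 211.2]] [[262.8 130.2]]
fpegL [0.468 0.182 0.14 ] [[121.2 177.3]] [[282.3 304.5]]
fpegR [0.462 0.309 0.14 ] [[258.6 156. ]] [[ 61.8 317.1]]
backtopA [0.595 0.203 0.227] [[238.5 151.5]] [[192.   62.4]]
backtopB [0.591 0.299 0.227] [[356.4 133.5]] [[ 5.1 73.2]]
```

View pics/z5.png

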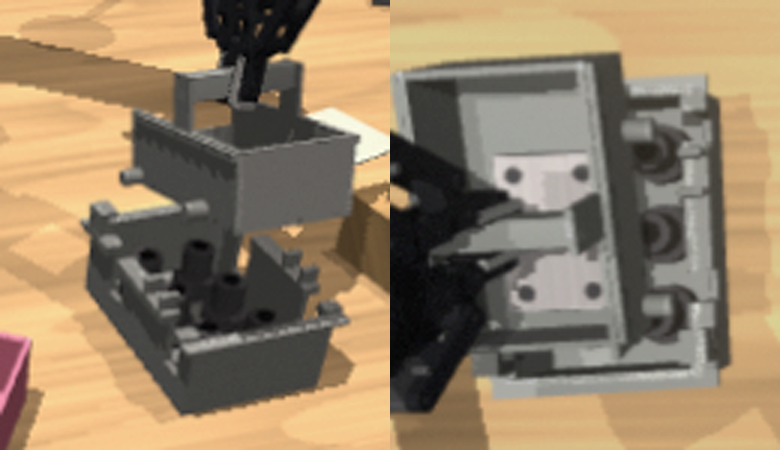

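The picture shows the tote tipped nose down over the bin. Its peg tips, at (187,206) and (122,176) in the scene crop and (655,130) and (670,303) in the top crop, are within about 1–2 mm of the prediction. Now I lower it to just above the flanges.

Request:
move_arm(
  targets=[
    {"dx": -0.08,"dy": 0.02,"dz": -0.44,"rx": 0,"ry": 0,"rz": 0},
    {"dx": -0.08,"dy": 0,"dz": -0.44,"rx": 0,"ry": 0,"rz": 0},
    {"dx": -0.08,"dy": 0,"dz": -0.44,"rx": 0,"ry": 0,"rz": 0},
    {"dx": -0.08,"dy": 0,"dz": -0.44,"rx": 0,"ry": 0,"rz": 0},
    {"dx": 0,"dy": 0,"dz": -0.24,"rx": 0,"ry": 0,"rz": 0},
    {"dx": 0,"dy": 0,"dz": -0.16,"rx": 0,"ry": 0,"rz": 0},
    {"dx": 0,"dy": 0,"dz": -0.04,"rx": 0,"ry": 0,"rz": 0},
    {"dx": 0,"dy": 0,"dz": 0,"rx": 0,"ry": 0,"rz": 0},
    {"dx": 0,"dy": 0,"dz": 0,"rx": 0,"ry": 0,"rz": 0},
    {"dx": 0,"dy": 0,"dz": 0,"rx": 0,"ry": 0,"rz": 0},
  ],
)

```text
t: 12.9
tcp_pos: [0.506, 0.2435, 0.1666]
tool_rot: [0.703, -0.693, 0.158, -0.022]
force: [-0.4, -0.8, -6.6]
finger_gap: 0.172
gripper_force: 78.5
```

```bash
python3 - <<'E'
from plan import *
np.set_printoptions(suppress=True)
c=sensors.sense();print(c['t'],c['tcp_pos'],c['q'].round(3),c['force'],c['ft_torque'])
p,T=tcp(-52,9,.25);print(p,(p-c['tcp_pos'])*1e3)
a=cams.snapshot("scene")[:,:,::-1];b=cams.snapshot("top")[:,:,::-1]
cv2.imwrite("pics/s6.png",a);cv2.imwrite("pics/t6.png",b)
f=lambda i,x,y,w,h,k:cv2.resize(i[y:y+h,x:x+w],None,fx=k,fy=k,interpolation=cv2.INTER_CUBIC)
cv2.imwrite("pics/z6.png",cv2.convertScaleAbs(np.hstack([f(a,370,110,100,130,4),f(b,140,160,100,130,4)]),alpha=1.5))
E
```

```text
12.9 [0.50595208 0.24346481 0.16659485] [ 0.394  0.509  1.761 -0.409  0.747 -2.478] [-0.43036754 -0.76239577 -6.61048711] [ 0.2830454   0.49570879 -0.04519606]
[0.50602484 0.24350052 0.16327224] [ 0.0727601   0.0357016  -3.32260646]
```

View pics/z6.png

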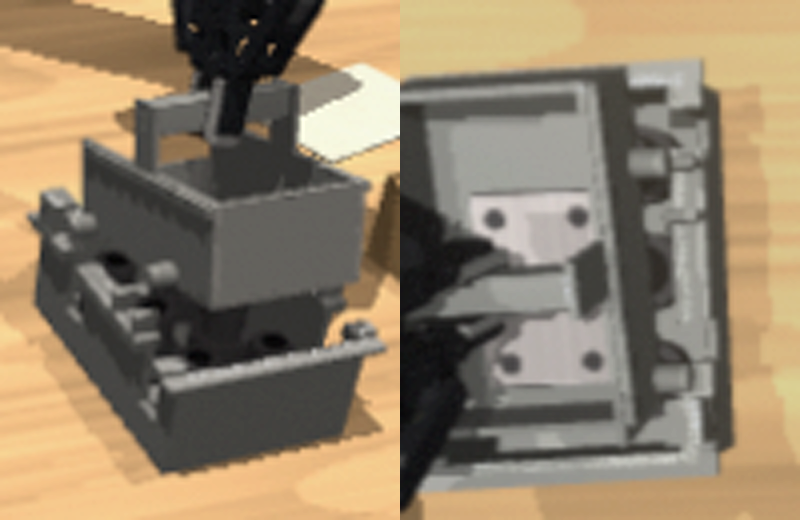

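```bash
python3 - <<'E'
from plan import *
np.set_printoptions(suppress=True)
c=sensors.sense();T=R.from_quat(c['tool_rot']).as_matrix();g=c['tcp_pos']-.0184*T[:,2]
Rt=R.from_matrix(T)*R.from_matrix([[0,1,0],[1,0,0],[0,0,-1]]).inv()*R.from_euler('x',-LEAN)
# (tool = tote*Rx(lean)*C ; undo) 
Rt=R.from_matrix(T@np.array([[0,1,0],[1,0,0],[0,0,-1]]).T)*R.from_euler('x',-LEAN)
print("tote euler",Rt.as_euler('ZYX'))
F=g+Rt.apply([.066,0,-.083]);print("F in bin",R.from_euler('z',-BY).apply(F-np.r_[BX,.075])*1e3)
q=lambda W:(((proj("scene",W)-[370,110])*4).round()[0],((proj("top",W)-[140,160])*4+[400,0]).round()[0])
for n,P in dict(fL=(66,64,-76),fR=(66,48,-76),bL=(-36,64,-76),bR=(-36,48,-76)).items(): print("peg",n,*q(g+Rt.apply(np.array(P)/1e3)))
for n,P in dict(lipA=(-62,-50,23),lipB=(-62,-66,23),lipC=(-83,-66,23),flA=(-46,-72,0),flB=(-46,-56,0),rimc=(98,-72,0),lipDy=(-62,66,23)).items(): print(n,*q(np.r_[BX,.075]+R.from_euler('z',BY).apply(np.array(P)/1e3)))
E
```

```text
tote euler [-3.10169696  0.25165701  0.00034828]
F in bin [-51.99761163  -0.03940708  12.1554855 ]
peg fL [ 67. 214.] [686. 380.]
peg fR [ 90. 210.] [652. 382.]
peg bL [146. 263.] [662. 163.]
peg bR [171. 258.] [627. 165.]
lipA [ 83. 198.] [654. 401.]
lipB [ 60. 202.] [689. 399.]
lipC [ 46. 186.] [691. 445.]
flA [ 58. 247.] [713. 361.]
flB [ 81. 243.] [680. 362.]
rimc [167. 381.] [701.  60.]
lipDy [242. 172.] [403. 415.]
```

Peg and bin features agree with the pictures: the rear peg at (660,162) and the rim corner at (703,60) both match. Now I lower in 1 mm steps.

Request:
move_arm(
  targets=[
    {"dx": 0,"dy": 0,"dz": -0.04,"rx": 0,"ry": 0,"rz": 0},
    {"dx": 0,"dy": 0,"dz": -0.04,"rx": 0,"ry": 0,"rz": 0},
    {"dx": 0,"dy": 0,"dz": -0.04,"rx": 0,"ry": 0,"rz": 0},
    {"dx": 0,"dy": 0,"dz": -0.02,"rx": 0,"ry": 0,"rz": 0},
    {"dx": 0,"dy": 0,"dz": 0,"rx": 0,"ry": 0,"rz": 0},
    {"dx": 0,"dy": 0,"dz": 0,"rx": 0,"ry": 0,"rz": 0},
    {"dx": 0,"dy": 0,"dz": 0,"rx": 0,"ry": 0,"rz": 0},
    {"dx": 0,"dy": 0,"dz": 0,"rx": 0,"ry": 0,"rz": 0},
    {"dx": 0,"dy": 0,"dz": 0,"rx": 0,"ry": 0,"rz": 0},
    {"dx": 0,"dy": 0,"dz": 0,"rx": 0,"ry": 0,"rz": 0},
  ],
)

```text
t: 14.25
tcp_pos: [0.5058, 0.2434, 0.1628]
tool_rot: [0.703, -0.693, 0.158, -0.021]
force: [-0.2, -1.0, -6.5]
finger_gap: 0.177
gripper_force: 78.5
```

Request:
move_arm(
  targets=[
    {"dx": 0,"dy": 0,"dz": -0.03,"rx": 0,"ry": 0,"rz": 0},
    {"dx": 0,"dy": 0,"dz": -0.03,"rx": 0,"ry": 0,"rz": 0},
    {"dx": 0,"dy": 0,"dz": 0,"rx": 0,"ry": 0,"rz": 0},
    {"dx": 0,"dy": 0,"dz": 0,"rx": 0,"ry": 0,"rz": 0},
    {"dx": 0,"dy": 0,"dz": 0,"rx": 0,"ry": 0,"rz": 0},
    {"dx": 0,"dy": 0,"dz": 0,"rx": 0,"ry": 0,"rz": 0},
    {"dx": 0,"dy": 0,"dz": 0,"rx": 0,"ry": 0,"rz": 0},
    {"dx": 0,"dy": 0,"dz": 0,"rx": 0,"ry": 0,"rz": 0},
    {"dx": 0,"dy": 0,"dz": 0,"rx": 0,"ry": 0,"rz": 0},
    {"dx": 0,"dy": 0,"dz": 0,"rx": 0,"ry": 0,"rz": 0},
  ],
)

```text
t: 15.5
tcp_pos: [0.5058, 0.2434, 0.1614]
tool_rot: [0.703, -0.693, 0.158, -0.021]
force: [0.5, -0.2, -6.4]
finger_gap: 0.175
gripper_force: 78.7
```

Request:
move_arm(
  targets=[
    {"dx": 0,"dy": 0,"dz": -0.02,"rx": 0,"ry": 0,"rz": 0},
    {"dx": 0,"dy": 0,"dz": -0.02,"rx": 0,"ry": 0,"rz": 0},
    {"dx": 0,"dy": 0,"dz": 0,"rx": 0,"ry": 0,"rz": 0},
    {"dx": 0,"dy": 0,"dz": 0,"rx": 0,"ry": 0,"rz": 0},
    {"dx": 0,"dy": 0,"dz": 0,"rx": 0,"ry": 0,"rz": 0},
    {"dx": 0,"dy": 0,"dz": 0,"rx": 0,"ry": 0,"rz": 0},
    {"dx": 0,"dy": 0,"dz": 0,"rx": 0,"ry": 0,"rz": 0},
    {"dx": 0,"dy": 0,"dz": 0,"rx": 0,"ry": 0,"rz": 0},
    {"dx": 0,"dy": 0,"dz": 0,"rx": 0,"ry": 0,"rz": 0},
    {"dx": 0,"dy": 0,"dz": 0,"rx": 0,"ry": 0,"rz": 0},
  ],
)

```text
t: 16.75
tcp_pos: [0.5065, 0.2436, 0.1609]
tool_rot: [0.703, -0.693, 0.158, -0.022]
force: [1.1, -0.3, 5.9]
finger_gap: 0.171
gripper_force: 80.3
```

There is contact, +12 N. I raise about 1.4 mm and slide under the lips.

Request:
move_arm(
  targets=[
    {"dx": 0,"dy": 0,"dz": 0.056,"rx": 0,"ry": 0,"rz": 0},
    {"dx": -0.07,"dy": -0.003,"dz": 0,"rx": 0,"ry": 0,"rz": 0},
    {"dx": -0.07,"dy": -0.003,"dz": 0,"rx": 0,"ry": 0,"rz": 0},
    {"dx": -0.07,"dy": -0.003,"dz": 0,"rx": 0,"ry": 0,"rz": 0},
    {"dx": -0.07,"dy": -0.003,"dz": 0,"rx": 0,"ry": 0,"rz": 0},
    {"dx": 0,"dy": 0,"dz": 0,"rx": 0,"ry": 0,"rz": 0},
    {"dx": 0,"dy": 0,"dz": 0,"rx": 0,"ry": 0,"rz": 0},
    {"dx": 0,"dy": 0,"dz": 0,"rx": 0,"ry": 0,"rz": 0},
    {"dx": 0,"dy": 0,"dz": 0,"rx": 0,"ry": 0,"rz": 0},
    {"dx": 0,"dy": 0,"dz": 0,"rx": 0,"ry": 0,"rz": 0},
  ],
)

```text
t: 18.0
tcp_pos: [0.4983, 0.2429, 0.1613]
tool_rot: [0.703, -0.693, 0.157, -0.021]
force: [-0.6, 0.6, -6.5]
finger_gap: 0.172
gripper_force: 78.6
```

Request:
move_arm(
  targets=[
    {"dx": -0.07,"dy": -0.003,"dz": 0,"rx": 0,"ry": 0,"rz": 0},
    {"dx": -0.07,"dy": -0.003,"dz": 0,"rx": 0,"ry": 0,"rz": 0},
    {"dx": -0.07,"dy": -0.003,"dz": 0,"rx": 0,"ry": 0,"rz": 0},
    {"dx": -0.07,"dy": -0.003,"dz": 0,"rx": 0,"ry": 0,"rz": 0},
    {"dx": 0,"dy": 0,"dz": 0,"rx": 0,"ry": 0,"rz": 0},
    {"dx": 0,"dy": 0,"dz": 0,"rx": 0,"ry": 0,"rz": 0},
    {"dx": 0,"dy": 0,"dz": 0,"rx": 0,"ry": 0,"rz": 0},
    {"dx": 0,"dy": 0,"dz": 0,"rx": 0,"ry": 0,"rz": 0},
    {"dx": 0,"dy": 0,"dz": 0,"rx": 0,"ry": 0,"rz": 0},
    {"dx": 0,"dy": 0,"dz": 0,"rx": 0,"ry": 0,"rz": 0},
  ],
)

```text
t: 19.25
tcp_pos: [0.4918, 0.2428, 0.1617]
tool_rot: [0.703, -0.693, 0.158, -0.021]
force: [-0.0, -0.0, -7.2]
finger_gap: 0.173
gripper_force: 78.6
```

Request:
move_arm(
  targets=[
    {"dx": -0.04,"dy": -0.002,"dz": 0,"rx": 0,"ry": 0,"rz": 0},
    {"dx": -0.04,"dy": -0.002,"dz": 0,"rx": 0,"ry": 0,"rz": 0},
    {"dx": 0,"dy": 0,"dz": 0,"rx": 0,"ry": 0,"rz": 0},
    {"dx": 0,"dy": 0,"dz": 0,"rx": 0,"ry": 0,"rz": 0},
    {"dx": 0,"dy": 0,"dz": 0,"rx": 0,"ry": 0,"rz": 0},
    {"dx": 0,"dy": 0,"dz": 0,"rx": 0,"ry": 0,"rz": 0},
    {"dx": 0,"dy": 0,"dz": 0,"rx": 0,"ry": 0,"rz": 0},
    {"dx": 0,"dy": 0,"dz": 0,"rx": 0,"ry": 0,"rz": 0},
    {"dx": 0,"dy": 0,"dz": 0,"rx": 0,"ry": 0,"rz": 0},
    {"dx": 0,"dy": 0,"dz": 0,"rx": 0,"ry": 0,"rz": 0},
  ],
)

```text
t: 20.5
tcp_pos: [0.4898, 0.2427, 0.1617]
tool_rot: [0.703, -0.693, 0.158, -0.021]
force: [0.4, -0.7, -7.4]
finger_gap: 0.172
gripper_force: 78.6
```

```bash
cat > st.py <<'E'
from plan import *
np.set_printoptions(suppress=True,precision=4)
c=sensors.sense();T=R.from_quat(c['tool_rot']).as_matrix();g=c['tcp_pos']-.0184*T[:,2]
Rt=R.from_matrix(T@np.array([[0,1,0],[1,0,0],[0,0,-1]]).T)*R.from_euler('x',-LEAN)
Fb=R.from_euler('z',-BY).apply(g+Rt.apply([.066,0,-.083])-np.r_[BX,.075])*1e3
print(c['t'],c['tcp_pos'],"F",Fb,"eul",Rt.as_euler('ZYX'),"f",c['force'],"tq",c['ft_torque'],c['q'])
E
python3 st.py; python3 - <<'E'
from plan import *
c=tcp(-66,7,.2517)
for th in(.25,.2,.15,.1,.05,0):
    p,T=tcp(-66,7,th);print(th,((p-c[0])*1e3).round(2))
E
```

```text
20.5 [0.4898 0.2427 0.1617] F [-68.1541  -0.1449   7.3739] eul [-3.1018  0.2513  0.0004] f [ 0.3848 -0.6857 -7.4232] tq [ 0.3298  0.4872 -0.0051] [ 0.4047  0.5025  1.7976 -0.4237  0.7231 -2.4482]
0.25 [ 0.13  0.01 -0.08]
0.2 [ 4.03  0.16 -2.57]
0.15 [ 7.8   0.31 -5.26]
0.1 [11.43  0.46 -8.13]
0.05 [ 14.92   0.6  -11.17]
0 [ 18.24   0.73 -14.39]
```

Request:
move_arm(
  targets=[
    {"dx": -0.04,"dy": -0.002,"dz": 0,"rx": 0,"ry": 0,"rz": 0},
    {"dx": -0.02,"dy": -0.001,"dz": 0,"rx": 0,"ry": 0,"rz": 0},
    {"dx": 0,"dy": 0,"dz": 0,"rx": 0,"ry": 0,"rz": 0},
    {"dx": 0,"dy": 0,"dz": 0,"rx": 0,"ry": 0,"rz": 0},
    {"dx": 0,"dy": 0,"dz": 0,"rx": 0,"ry": 0,"rz": 0},
    {"dx": 0,"dy": 0,"dz": 0,"rx": 0,"ry": 0,"rz": 0},
    {"dx": 0,"dy": 0,"dz": 0,"rx": 0,"ry": 0,"rz": 0},
    {"dx": 0,"dy": 0,"dz": 0,"rx": 0,"ry": 0,"rz": 0},
    {"dx": 0,"dy": 0,"dz": 0,"rx": 0,"ry": 0,"rz": 0},
    {"dx": 0,"dy": 0,"dz": 0,"rx": 0,"ry": 0,"rz": 0},
  ],
)

```text
t: 21.75
tcp_pos: [0.4888, 0.2428, 0.162]
tool_rot: [0.703, -0.693, 0.158, -0.022]
force: [3.4, -0.8, -6.5]
finger_gap: 0.169
gripper_force: 78.5
```

```bash
python3 st.py
```

```text
21.75 [0.4888 0.2428 0.162 ] F [-69.016   -0.0084   7.6036] eul [-3.1016  0.2524  0.0001] f [ 3.4012 -0.7556 -6.5112] tq [ 0.2337 -0.4851  0.2299] [ 0.4056  0.501   1.8001 -0.4249  0.7214 -2.4461]
```

The posts touch at an estimated -69.0 (nominal -68.5). I back off about 3 mm and let the back down about the front pegs.

Request:
move_arm(
  targets=[
    {"dx": 0.128,"dy": 0.005,"dz": 0,"rx": 0,"ry": 0,"rz": 0},
    {"dx": 0.079,"dy": 0.003,"dz": -0.05,"rx": -0.0019,"ry": 0.0477,"rz": 0},
    {"dx": 0.078,"dy": 0.003,"dz": -0.051,"rx": -0.0019,"ry": 0.0477,"rz": 0},
    {"dx": 0.077,"dy": 0.003,"dz": -0.053,"rx": -0.0019,"ry": 0.0477,"rz": 0},
    {"dx": 0.075,"dy": 0.003,"dz": -0.054,"rx": -0.0019,"ry": 0.0477,"rz": 0},
    {"dx": 0.073,"dy": 0.003,"dz": -0.056,"rx": -0.0019,"ry": 0.0477,"rz": 0},
    {"dx": 0.072,"dy": 0.003,"dz": -0.057,"rx": -0.0019,"ry": 0.0477,"rz": 0},
    {"dx": 0,"dy": 0,"dz": 0,"rx": 0,"ry": 0,"rz": 0},
    {"dx": 0,"dy": 0,"dz": 0,"rx": 0,"ry": 0,"rz": 0},
    {"dx": 0,"dy": 0,"dz": 0,"rx": 0,"ry": 0,"rz": 0},
  ],
)

```text
t: 23.0
tcp_pos: [0.5025, 0.2432, 0.1537]
tool_rot: [0.713, -0.692, 0.107, 0.033]
force: [-0.1, -0.0, -5.8]
finger_gap: 0.174
gripper_force: 78.6
```

```bash
python3 st.py
```

```text
23.0 [0.5025 0.2432 0.1537] F [-66.8029  -0.2158   7.3727] eul [-3.1016  0.1009  0.0006] f [-0.0696 -0.0018 -5.7887] tq [ 0.2689  0.1738 -0.0456] [ 0.3685  0.5541  1.6806 -0.2848  0.8968 -2.6256]
```

Request:
move_arm(
  targets=[
    {"dx": 0.056,"dy": 0.002,"dz": -0.048,"rx": -0.0015,"ry": 0.0382,"rz": 0},
    {"dx": 0.056,"dy": 0.002,"dz": -0.049,"rx": -0.0015,"ry": 0.0382,"rz": 0},
    {"dx": 0.055,"dy": 0.002,"dz": -0.05,"rx": -0.0015,"ry": 0.0382,"rz": 0},
    {"dx": 0.054,"dy": 0.002,"dz": -0.051,"rx": -0.0015,"ry": 0.0382,"rz": 0},
    {"dx": 0,"dy": 0,"dz": 0,"rx": 0,"ry": 0,"rz": 0},
    {"dx": 0,"dy": 0,"dz": 0,"rx": 0,"ry": 0,"rz": 0},
    {"dx": 0,"dy": 0,"dz": 0,"rx": 0,"ry": 0,"rz": 0},
    {"dx": 0,"dy": 0,"dz": 0,"rx": 0,"ry": 0,"rz": 0},
    {"dx": 0,"dy": 0,"dz": 0,"rx": 0,"ry": 0,"rz": 0},
    {"dx": 0,"dy": 0,"dz": 0,"rx": 0,"ry": 0,"rz": 0},
  ],
)

```text
t: 24.25
tcp_pos: [0.5084, 0.2435, 0.1488]
tool_rot: [0.717, -0.69, 0.079, 0.061]
force: [-0.4, -1.0, -5.5]
finger_gap: 0.172
gripper_force: 78.5
```

```bash
python3 st.py; python3 - <<'E'
from h import *
a=cams.snapshot("scene")[:,:,::-1];b=cams.snapshot("top")[:,:,::-1]
f=lambda i,x,y,w,h,k:cv2.resize(i[y:y+h,x:x+w],None,fx=k,fy=k,interpolation=cv2.INTER_CUBIC)
cv2.imwrite("pics/z7.png",cv2.convertScaleAbs(np.hstack([f(a,370,110,100,130,4),f(b,140,160,100,130,4)]),alpha=1.5))
E
```

```text
24.25 [0.5084 0.2435 0.1488] F [-66.4045  -0.1486   7.4133] eul [-3.1018  0.0213  0.0003] f [-0.4364 -1.0419 -5.5187] tq [ 0.3099  0.0483 -0.0123] [ 0.3521  0.587   1.6189 -0.2352  0.9903 -2.6924]
```

View pics/z7.png

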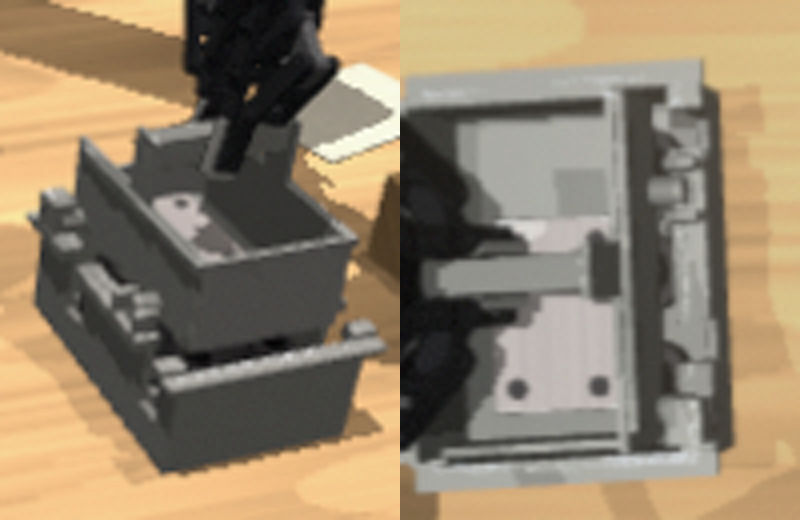

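The tote is nearly level. Its rear peg sits between the ridges at about (670,190) in the top crop, and the front peg is hidden under the catch at about (685,410). I level it and set it down.

Request:
move_arm(
  targets=[
    {"dx": 0.028,"dy": 0.001,"dz": -0.027,"rx": -0.001,"ry": 0.02,"rz": 0},
    {"dx": 0.028,"dy": 0.001,"dz": -0.027,"rx": -0.001,"ry": 0.02,"rz": 0},
    {"dx": 0,"dy": 0,"dz": -0.012,"rx": 0,"ry": 0,"rz": 0},
    {"dx": 0,"dy": 0,"dz": -0.012,"rx": 0,"ry": 0,"rz": 0},
    {"dx": 0,"dy": 0,"dz": 0,"rx": 0,"ry": 0,"rz": 0},
    {"dx": 0,"dy": 0,"dz": 0,"rx": 0,"ry": 0,"rz": 0},
    {"dx": 0,"dy": 0,"dz": 0,"rx": 0,"ry": 0,"rz": 0},
    {"dx": 0,"dy": 0,"dz": 0,"rx": 0,"ry": 0,"rz": 0},
    {"dx": 0,"dy": 0,"dz": 0,"rx": 0,"ry": 0,"rz": 0},
    {"dx": 0,"dy": 0,"dz": 0,"rx": 0,"ry": 0,"rz": 0},
  ],
)

```text
t: 25.6
tcp_pos: [0.5102, 0.2436, 0.147]
tool_rot: [0.717, -0.689, 0.072, 0.069]
force: [1.4, -0.7, -3.0]
finger_gap: 0.17
gripper_force: 79.1
```

```bash
python3 st.py
```

```text
25.6 [0.5102 0.2436 0.147 ] F [-65.9088  -0.134    6.9859] eul [-3.1017  0.0012  0.0004] f [ 1.3737 -0.6844 -3.0342] tq [ 0.2452 -0.2344  0.0592] [ 0.3482  0.5969  1.6028 -0.2247  1.0135 -2.7072]
```

The rim is taking the weight. I open the gripper, then retreat upward.

Request:
move_arm(
  claw=60,
  targets=[
    {"dx": 0,"dy": 0,"dz": 0,"rx": 0,"ry": 0,"rz": 0},
    {"dx": 0,"dy": 0,"dz": 0,"rx": 0,"ry": 0,"rz": 0},
    {"dx": 0,"dy": 0,"dz": 0,"rx": 0,"ry": 0,"rz": 0},
    {"dx": 0,"dy": 0,"dz": 0,"rx": 0,"ry": 0,"rz": 0},
    {"dx": 0,"dy": 0,"dz": 0,"rx": 0,"ry": 0,"rz": 0},
    {"dx": 0,"dy": 0,"dz": 0,"rx": 0,"ry": 0,"rz": 0},
    {"dx": 0,"dy": 0,"dz": 0,"rx": 0,"ry": 0,"rz": 0},
    {"dx": 0,"dy": 0,"dz": 0,"rx": 0,"ry": 0,"rz": 0},
    {"dx": 0,"dy": 0,"dz": 0,"rx": 0,"ry": 0,"rz": 0},
    {"dx": 0,"dy": 0,"dz": 0,"rx": 0,"ry": 0,"rz": 0},
  ],
)

```text
t: 26.85
tcp_pos: [0.5098, 0.2435, 0.1468]
tool_rot: [0.717, -0.689, 0.072, 0.069]
force: [0.2, 0.6, -0.6]
finger_gap: 0.599
gripper_force: 0.0
```

Request:
move_arm(
  targets=[
    {"dx": 0,"dy": 0.04,"dz": 0.2,"rx": 0,"ry": 0,"rz": 0},
    {"dx": 0,"dy": 0.08,"dz": 0.4,"rx": 0,"ry": 0,"rz": 0},
    {"dx": 0,"dy": 0.12,"dz": 0.6,"rx": 0,"ry": 0,"rz": 0},
    {"dx": 0,"dy": 0.16,"dz": 0.8,"rx": 0,"ry": 0,"rz": 0},
    {"dx": 0,"dy": 0.16,"dz": 0.8,"rx": 0,"ry": 0,"rz": 0},
    {"dx": 0,"dy": 0.16,"dz": 0.8,"rx": 0,"ry": 0,"rz": 0},
    {"dx": 0,"dy": 0.16,"dz": 0.8,"rx": 0,"ry": 0,"rz": 0},
    {"dx": 0,"dy": 0,"dz": 0.4,"rx": 0,"ry": 0,"rz": 0},
    {"dx": 0,"dy": 0,"dz": 0,"rx": 0,"ry": 0,"rz": 0},
    {"dx": 0,"dy": 0,"dz": 0,"rx": 0,"ry": 0,"rz": 0},
  ],
)

```text
t: 28.1
tcp_pos: [0.5093, 0.2652, 0.2662]
tool_rot: [0.717, -0.689, 0.072, 0.07]
force: [0.5, 0.4, -0.6]
finger_gap: 0.601
gripper_force: 0.0
```

```bash
python3 - <<'E'
from h import *
a=cams.snapshot("scene")[:,:,::-1];b=cams.snapshot("top")[:,:,::-1]
f=lambda i,x,y,w,h,k:cv2.resize(i[y:y+h,x:x+w],None,fx=k,fy=k,interpolation=cv2.INTER_CUBIC)
cv2.imwrite("pics/z8.png",cv2.convertScaleAbs(np.hstack([f(a,370,110,100,130,4),f(b,140,160,100,130,4)]),alpha=1.5))
E
```

```text
(no output)
```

View pics/z8.png

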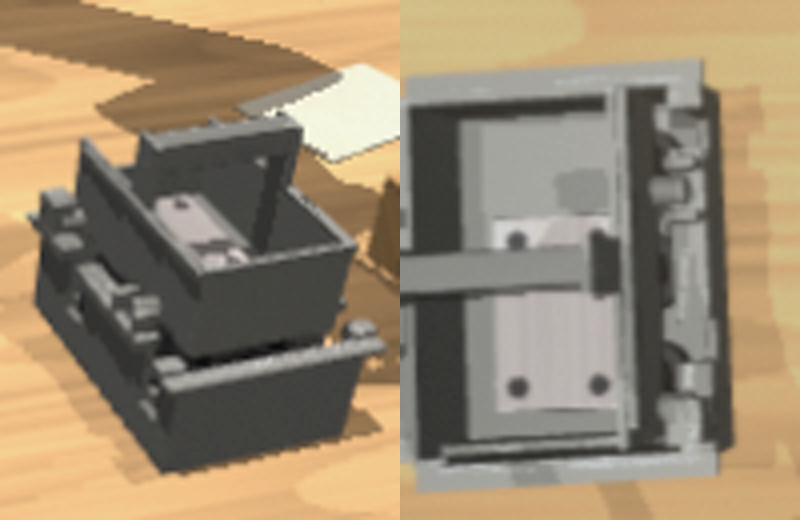

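The tote sits level on the rim with the plate at about (555,310) and the rear peg in the saddle at about (672,190). The gripper is clear, and the bin's corner is still at (703,60).

```bash
python3 -c "
from station import order
print(order.sign_off())"
```

```text
the job is handed in; nothing more can be done
None
```

I stacked the tote half-turned on the bin with the plate still inside, its front pegs under the catches and its back pegs in the saddles. I then let go and handed the job in at about 28 s; no verdict came back.

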